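Stack the denture flask on its setting plate

TASK

Build up the denture flask on the steel setting plate: first the brass base inside the plate's raised rim, then the wide brass ring around the stone on the base, then the lid with its stud upwards, and last the knobbed steel weight over the lid's stud, each part fully seated on the one below, upright and let go. Leave the bottle, the stone cast, the narrow steel tube and the wax knife where they are.

Things in the scene. Friction and masses are not known exactly. Their poses are not given: they have to be found in the camera images.
- plate: The target: a square steel setting plate, 104 x 104 mm and 6 mm thick, fixed to the table, with a round raised rim on top (rim 3 mm high, inside diameter 78 mm, outside diameter 90 mm). Origin at the centre of its underside on the table; the face inside the rim is 6 mm above the origin.
- base_c (a point): Flask base, loose: a solid brass disc, diameter 60, 22 mm high, with a chamfered white stone mould of diameter 40 and 6 mm height raised on its middle (a small pink arch, 4 mm high, on that), standing upright. This point is on its axis, 14 mm above its underside (8 mm below the brass shoulder round the stone); z up. About 0.3 kg.
- ring_c (a point): Flask ring, loose: an open brass ring lying flat, outside diameter 60 mm, inside diameter 50 mm, 26 mm high, the same either way up. This point is its centre, 13 mm above its underside. It fits round the stone of the base and rests on the brass shoulder. About 0.2 kg.
- lid_c (a point): Flask lid, loose: brass disc, diameter 64, 8 mm thick; below it a chamfered boss, diameter 40, 5 mm high, on which it stands; on top a grip stud, diameter 20, 20 mm high. This point: on the axis half-way up, 16.5 mm above the boss's underside, 11.5 mm above the disc's underside, 16.5 mm below the stud's top; z up. The boss goes into the ring, the disc rests on the ring's rim. 0.26 kg.
- weight_c (a point): Weight, loose: a dark steel cylinder, diameter 56, 45 mm high, with a steel knob of diameter 24 and 20 mm height on top; 65 mm in all. A pocket in its underside, diameter 32, 24 mm deep, goes over the lid's stud; the weight then rests on the lid's disc. This point is on its axis half-way up, 32.5 mm above its underside; z up. About 0.6 kg.
- bottle_c (a point): Bystander, to be left alone: a small round amber bottle, diameter 36 mm, 75 mm high, standing; this point is on its axis 37 mm up.
- cast_c (a point): Bystander, to be left alone: a white stone cast of a jaw, 46 x 44 mm and 24 mm high; this point is at its middle, 12 mm up.
- tube_c (a point): Bystander, to be left alone: a narrow steel tube standing upright, outside diameter 34 mm, 45 mm high; this point is its centre.
- knife_c (a point): Bystander, to be left alone: a wax knife lying flat, 152 mm long, 12 mm wide, 10 mm high, its blade along x (from -73 to +79 mm of this point).

How it is judged:
On the way, in this order (a step that is already met when the one before it is completed fails the run):
1. the base sits inside the rim of the setting plate (horizontal distance between base_c and plate below 0.01 m and z of base_c in the frame of plate between 0.0175 and 0.0225 m), for 0.2 s.
2. the ring sits on the base, around the stone (horizontal distance between ring_c and base_c below 0.007 m and z of ring_c in the frame of base_c between 0.018 and 0.024 m), for 0.2 s.
3. the lid sits on the ring (horizontal distance between lid_c and ring_c below 0.007 m and z of lid_c in the frame of ring_c between 0.0215 and 0.0275 m), for 0.2 s.
4. the weight sits on the lid, over its stud (horizontal distance between weight_c and lid_c below 0.008 m and z of weight_c in the frame of lid_c between 0.026 and 0.032 m), for 0.2 s.
At the end, for the whole second after the job is handed in: Base on the setting plate within 10 mm of its centre, ring on the base (within 7 mm), lid on the ring (7 mm), weight on the lid (8 mm), each seated to 3 mm in height (base 2.5 mm), upright within 0.1 rad and at rest (under 20 mm/s) (all of step 1 and all of step 2 and all of step 3 and all of step 4 and angle between each of base_c, ring_c, lid_c, weight_c's own z axis and vertical below 0.1 rad and linear speed of each of base, ring, lid, weight below 0.02 m/s); the robot touches nothing.
It fails at once if the bottle is moved by more than 30 mm (distance of bottle_c from where it was at the start of the episode above 0.03 m).
It fails at once if the stone cast is moved by more than 30 mm (distance of cast_c from where it was at the start of the episode above 0.03 m).
It fails at once if the steel tube is moved by more than 30 mm (distance of tube_c from where it was at the start of the episode above 0.03 m).
It fails at once if the wax knife is moved by more than 30 mm (distance of knife_c from where it was at the start of the episode above 0.03 m).
It also fails if it takes over 115 s, if anything falls off the work surface, if the arm or the gripper's body presses on something with over 40 N, if the wrist force passes 120 N, or if a joint passes its speed limit or range.

ROBOT

A 7-joint arm with a two-finger parallel gripper is mounted at the origin on the work surface. World frame = base frame: x ahead of the robot, y to its left, z up, the work surface at z = 0. Lengths are in m, angles in rad, forces in N, time in s.
With the tool pointing down it reaches from about 0.425 to 0.975 m from the base axis. Payload 16.7 kg.
Tool frame: the origin (TCP) lies at the very end of the fingers, on their centre line; the grasp point (between the pads) lies 19 mm behind it; z points along the fingers, x is the direction in which the jaws open and shut, and the axes are right-handed (so a half turn about z gives the same grasp; the last joint's range is limited). The gripper opens to 85 mm and grips with 20 to 120 N. Pads are 22 mm wide; open, the fingers measure 114 mm over their backs; the gripper's body (76 mm by 85 mm) begins 54 mm behind the grasp point. The pads swing forward as they close: fully open they stand 13 mm farther back than shut.
Start: joints at [-1.401, 0.426, 0.074, 1.606, -0.034, 1.111, -0.067], TCP at [0.212, 0.641, 0.198] pointing down, gripper open.
Joint ranges: [-2.85, 2.85], [-0.5, 2.14], [-1.23, 1.37], [0.21, 2.46], [-1.02, 4.16], [0.16, 2.05], [-2.73, 2.73]. Speed limits (rad/s): [1.89, 1.89, 2.39, 2.39, 3.01, 3.01, 3.01].

INTERFACE

Orientations are given as [roll, pitch, yaw] about the fixed x, y, z axes, in that order (R = Rz(yaw) Ry(pitch) Rx(roll)).
In Python, from plant import state, cams, sign_off gives the robot as it stands. The module is installed in compiled form; this text tells all that it offers.
- The arm moves only by the tool jog_arm, never from a script. Its argument "deltas" is a list that holds one entry, the list of rows, each a list of 5 numbers: the opening, from 0 (shut) to 1 (fully open), then the shift along the tool's x, y, z in mm, then the turn about the tool's z in rad. A call has 1 to 12 rows; each row is the pose to reach, as a shift and turn from the pose commanded when the call began, along the tool's axes at that moment; what a row does not reach only later rows make up. A row lasts 1/10 s, in which the tool goes at most 50 mm and 8.59 degrees, less where a joint would pass 70% of its speed; a pose out of reach is approached as far as the arm can. A call with a gripper value outside its range is refused whole. The fingers move at their own pace and stop on an object; the grip force is fixed at half the most. Time passes only in rows, so rows that repeat a pose let the fingers close. It gives the time, the measured TCP pose, the force and the opening at its end, in the units of the state.
- state(): the state, without advancing time (a new reading comes with each control period).
- cams.camera(name): name is "side" or "top"; returns the picture (420x560x3 uint8, red, green, blue); there is no depth.
- cams.calibration(name): a dict with "K" (3x3 intrinsics, pixels), "R" (3x3) and "t" (3): a world point X has camera coordinates R X + t. Camera axes: x right, y down, z forward; pixel columns grow to the right and rows downward; lengths in m; the calibration is good to about 2 mm. A picture is of the moment at which its call begins. calibration takes no time and is no camera call.
- sign_off(): hands the job in, once; it reports no verdict.
The state is a dict: "time": time; "joint_pos": joint angles; "qd": joint speeds; "joint_torque": joint torques, N m; "tcp_pos": TCP position; "orientation": TCP orientation; "wrist_force": force on the tool from outside, world axes, zero at the start; "wrist_torque": the same for the moment, N m; "opening": finger opening in m.
Only numpy, scipy, OpenCV 4.12 (cv2) and the standard library are available. Lean on these libraries where they do the work, as an engineer would, in place of code of your own. Each camera call takes 0.05 s, during which the arm holds its last target. There are 200 camera calls.

## Working session

There is one attempt and no reset: what is moved stays moved. The work goes in short steps, Python scripts to look and compute and a tool call to move; the robot and the scene stay as the last step left them, time stands still between calls to the robot, and variables do not carry over. Pictures are saved under pics/ and viewed, about 12 in all and at most 16, crops included, and the job is handed in when it is done.

Besides the shell and the picture viewer there is one more tool, called after "Call:" by a JSON object that holds its "name" and its "arguments", one argument or row to a line. jog_arm: Moves the arm, as the interface text tells. Its arguments: {"type":"object","properties":{"deltas":{"type":"array"}},"required":["deltas"]}

```bash
mkdir -p pics
python3 - <<'E'
from plant import state,cams
import cv2,numpy as np
for n in("top","side"):
    cv2.imwrite(f"pics/{n}0.png",cams.camera(n)[:,:,::-1])
    c=cams.calibration(n); print(n,np.round(c["K"],1).tolist(),np.round(c["R"],4).tolist(),np.round(c["t"],4).tolist())
print(state())
E
```

```text
top [[458.4, 0.0, 277.2], [0.0, 458.4, 206.6], [0.0, 0.0, 1.0]] [[0.0106, -0.9999, 0.0135], [-0.987, -0.0126, -0.1603], [0.1605, -0.0116, -0.987]] [-0.0177, 0.5955, 1.0051]
side [[511.5, 0.0, 278.2], [0.0, 511.5, 216.9], [0.0, 0.0, 1.0]] [[0.9694, -0.2454, -0.0111], [-0.164, -0.6127, -0.7731], [0.1829, 0.7512, -0.6342]] [-0.5781, 0.1539, 0.9535]
{'time': 0.1, 'joint_pos': array([-1.40146939,  0.42672239,  0.07381938,  1.60655338, -0.03411101,
        1.11080432, -0.06712438]), 'qd': array([ 1.09119181e-04, -2.72319970e-03, -3.65935662e-05, -2.60378452e-03,
       -1.60046039e-04, -1.86893058e-03, -4.85472379e-04]), 'joint_torque': array([ 7.50519888e-03, -9.51540613e+01,  3.77093554e+00, -4.64397919e+01,
        1.97132933e-02,  6.59917147e-03,  7.99467261e-05]), 'tcp_pos': array([0.21145339, 0.64058143, 0.19753975]), 'orientation': array([3.14152569e+00, 1.22740439e-03, 1.25193875e+00]), 'wrist_force': array([-0.12348854,  0.16696516, -0.01531304]), 'wrist_torque': array([-0.00695923,  0.01275391,  0.00819694]), 'opening': 0.08545438029728507}
```

View pics/top0.png

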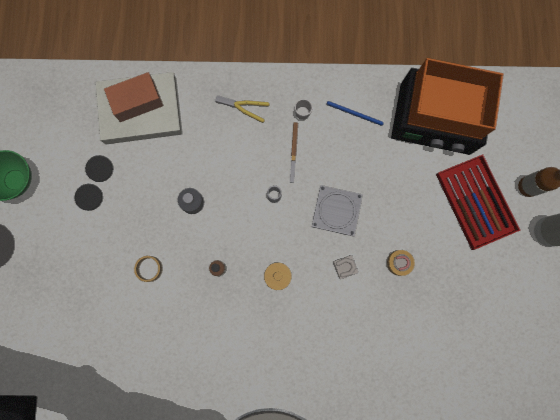

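View pics/side0.png

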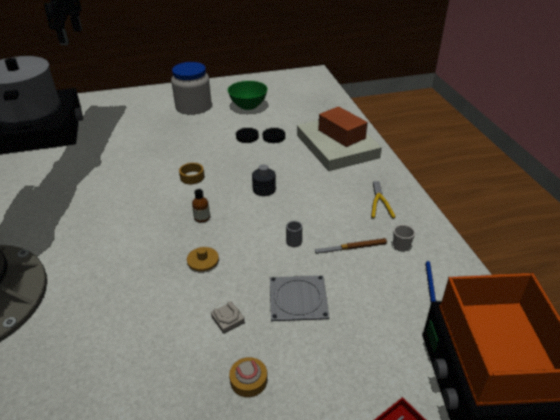

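Top view: base (401,263), ring (148,268), lid (278,276), weight (190,200), plate (337,211), bottle (217,268), cast (345,267), tube (274,194), knife (293,155). The side view shows the same parts: base (248,375), ring (192,172), lid (203,258), weight (264,182), plate (298,297). Next I segment each one and triangulate it.

```bash
cat > h.py <<'E'
import cv2,numpy as np
from plant import state,cams
CAL={n:cams.calibration(n) for n in("top","side")}
def ray(n,uv):
    c=CAL[n];R=np.array(c["R"]);d=R.T@np.linalg.inv(c["K"])@[*uv,1.]
    return -R.T@np.array(c["t"]),d/np.linalg.norm(d)
def onplane(n,uv,z):
    o,d=ray(n,uv);return o+d*(z-o[2])/d[2]
def tri(a,b):
    (o1,d1),(o2,d2)=ray("top",a),ray("side",b)
    s=np.linalg.lstsq(np.c_[d1,-d2],o2-o1,rcond=None)[0]
    p,q=o1+s[0]*d1,o2+s[1]*d2
    return (p+q)/2,np.linalg.norm(p-q)*1e3
def proj(n,X):
    c=CAL[n];p=np.array(c["K"])@(np.array(c["R"])@X+c["t"]);return p[:2]/p[2]
def mask(im,kind):
    h=cv2.cvtColor(im,cv2.COLOR_RGB2HSV);H,S,V=[h[...,i].astype(int) for i in range(3)]
    m={"brass":(S>90)&(H>8)&(H<32)&(V>50),"dark":V<105,"plate":(V<155)}[kind]
    return m.astype(np.uint8)
def blob(im,kind,at,r=34):
    "box centre, area centroid, area of the filled contour nearest to pixel at"
    m=mask(im,kind);k=np.zeros_like(m);cv2.circle(k,tuple(int(v) for v in at),r,1,-1);m&=k
    cs=cv2.findContours(m,cv2.RETR_EXTERNAL,cv2.CHAIN_APPROX_NONE)[0]
    c=max(cs,key=cv2.contourArea);M=cv2.moments(c);x,y,w,hh=cv2.boundingRect(c)
    return np.array([M["m10"],M["m01"]])/M["m00"],(x,y,w,hh),M["m00"]
E
python3 - <<'E'
from h import *
T,S=cams.camera("top"),cams.camera("side")
for n,k,a,b in [("base","brass",(401,263),(248,375)),("ring","brass",(148,268),(192,172)),("lid","brass",(278,276),(203,258)),("weight","dark",(190,200),(264,182)),("plate","plate",(337,211),(298,297)),("bottle","dark",(217,268),(201,207)),("tube","plate",(274,194),(294,234))]:
    r=24 if n in("bottle","tube","weight") else 34
    A,B=blob(T,k,a,r),blob(S,k,b,r); p,e=tri(A[0],B[0])
    print(n,A[0].round(1),A[1],B[0].round(1),B[1],(p*1e3).round(1),"gap",round(e,1))
w=[]
for im,(x,y) in [(T,(337,211)),(T,(401,263)),(T,(148,268)),(T,(190,200)),(S,(298,297)),(S,(248,375)),(S,(192,172)),(S,(264,182))]:
    w.append(cv2.resize(im[y-35:y+35,x-35:x+35],(200,200),interpolation=cv2.INTER_CUBIC))
cv2.imwrite("pics/crops.png",np.vstack([np.hstack(w[:4]),np.hstack(w[4:])])[:,:,::-1])
E
```

```text
base [400.7 262.3] (388, 250, 26, 26) [247.7 374.7] (229, 357, 38, 40) [ 472.1 -300.2   16.5] gap 1.8
ring [147.  268.4] (134, 256, 26, 26) [190.7 170.1] (179, 163, 24, 16) [451.7 286.2  23. ] gap 1.4
lid [277.3 275.9] (264, 263, 27, 27) [202.2 258.6] (187, 247, 32, 24) [437.9 -13.    9.3] gap 1.3
weight [190.4 200.7] (178, 188, 26, 26) [263.5 181.7] (252, 167, 24, 30) [610.7 193.3  23. ] gap 0.9
plate [336.6 210.4] (310, 185, 53, 53) [297.4 299. ] (264, 263, 68, 69) [ 595.2 -154.2   -1.1] gap 2.0
bottle [217.1 268. ] (209, 260, 17, 17) [200.3 207.2] (192, 189, 19, 34) [454.4 124.8  31.2] gap 0.7
tube [273.4 193.8] (265, 185, 17, 18) [293.6 232.8] (284, 211, 22, 41) [629.5  -1.6  24.8] gap 1.0
```

View pics/crops.png

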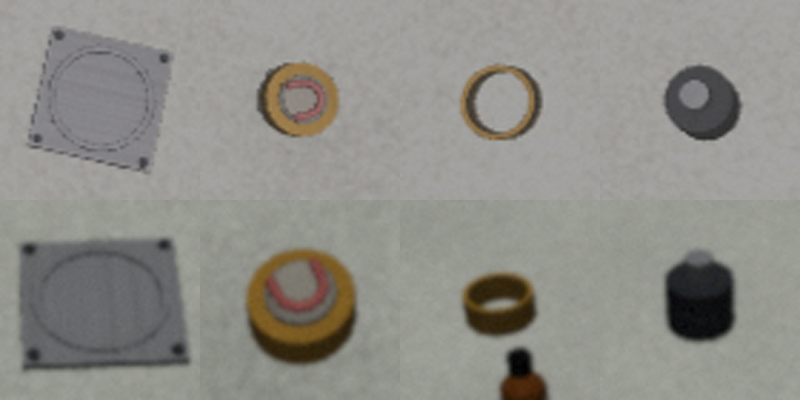

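The crops show the plate rim as a circle with its centre near (336.7,211.2) in top and (299.2,297.3) in side. The ring is seen open with its side walls shaded, so the brass mask is clipped there. One refinement: wider masks, and ray–plane hits from both views at the expected mid-heights.

```bash
cat >> h.py <<'E'
def fg(im):
    "what differs from the smooth table colour"
    b=cv2.medianBlur(im,5);l=cv2.cvtColor(im,cv2.COLOR_RGB2LAB).astype(int)
    bg=np.median(l.reshape(-1,3),0) if False else cv2.medianBlur(cv2.cvtColor(im,cv2.COLOR_RGB2LAB),151).astype(int)
    return (np.abs(l-bg)*[1,2,2]).sum(2)>45
def sil(im,at,r):
    m=fg(im).astype(np.uint8);k=np.zeros_like(m);cv2.circle(k,tuple(at),r,1,-1);m&=k
    c=max(cv2.findContours(m,cv2.RETR_EXTERNAL,cv2.CHAIN_APPROX_NONE)[0],key=cv2.contourArea)
    M=cv2.moments(c);return np.array([M["m10"],M["m01"]])/M["m00"],cv2.boundingRect(c)
E
python3 - <<'E'
from h import *
T,S=cams.camera("top"),cams.camera("side")
for n,a,b,r,z in [("base",(401,263),(248,375),30,12),("ring",(148,268),(192,172),22,13),("lid",(278,276),(203,258),26,9),("weight",(190,200),(264,182),24,28),("plate",(337,211),(298,297),42,4)]:
    A,B=sil(T,a,r),sil(S,b,r); p,e=tri(A[0],B[0])
    print(n,A[0].round(1),A[1],B[0].round(1),B[1],(p*1e3).round(1),"gap",round(e,1),(onplane("top",A[0],z/1e3)*1e3).round(1),(onplane("side",B[0],z/1e3)*1e3).round(1))
A,B=(336.7,211.2),(299.2,297.3);print("rim",tri(A,B),onplane("top",A,.009),onplane("side",B,.009))
E
```

```text
base [399.8 262.4] (386, 250, 29, 26) [248.  376.9] (229, 357, 39, 41) [ 472.2 -299.9    9.9] gap 1.5 [ 472.9 -299.4   12. ] [ 471.3 -301.3   12. ]
ring [147.9 268.4] (134, 256, 29, 26) [191.3 173.1] (179, 162, 26, 23) [452.  286.7  13.9] gap 1.1 [452.6 286.9  13. ] [451.5 288.   13. ]
lid [277.2 275.8] (264, 262, 28, 28) [202.4 259.3] (186, 247, 33, 26) [438.2 -12.9   7.3] gap 1.6 [439.  -12.9   9. ] [437.3 -14.6   9. ]
weight [190.4 200.6] (177, 188, 28, 26) [263.5 181.3] (252, 165, 25, 32) [610.8 193.3  24.3] gap 0.9 [610.6 192.6  28. ] [609.2 188.2  28. ]
plate [349.9 200.1] (325, 194, 29, 12) [298.  298.5] (270, 276, 59, 46) [ 601.7 -179.6   31.2] gap 28.4 [ 620.9 -185.8    4. ] [ 594.1 -157.7    4. ]
rim (array([ 0.59561758, -0.15423275,  0.00244124]), np.float64(3.643496701443745)) [ 0.59277484 -0.15305834  0.009     ] [ 0.59577397 -0.15975974  0.009     ]
```

```bash
cat >> h.py <<'E'
def deltas(*pts):
    s=state();y=s["orientation"][2];p=s["tcp_pos"]*1e3
    A=np.array([[np.cos(y),np.sin(y),0],[np.sin(y),-np.cos(y),0],[0,0,-1]])
    for q in pts: print(q,"->",(A.T@(np.array(q)-p)).round(1))
E
python3 -c "
from h import *
deltas((400,500,230),(560,300,230),(600,50,230),(560,-150,230),(472,-300,150))"
```

```text
(400, 500, 230) -> [-74.6 223.1 -32. ]
(560, 300, 230) -> [-214.4  437.7  -32. ]
(600, 50, 230) -> [-439.3  554.1  -32. ]
(560, -150, 230) -> [-641.7  578.8  -32. ]
(472, -300, 150) -> [-811.7  542.2   48. ]
```

Call:
{"name": "jog_arm", "arguments": {
  "deltas": [
    [[1,-15,45,-10,-0.14],[1,-30,90,-20,-0.28],[1,-45,134,-32,-0.42],[1,-60,178,-32,-0.56],[1,-75,223,-32,-0.7],[1,-100,262,-32,-0.84],[1,-126,300,-32,-0.98],[1,-152,338,-32,-1.12],[1,-180,380,-32,-1.25],[1,-214,420,-32,-1.252],[1,-214,438,-32,-1.252],[1,-214,438,-32,-1.252]]
  ]
}}

```text
time: 1.5
tcp_pos: [0.5631, 0.2972, 0.2302]
orientation: [-3.141, 0.001, 2.499]
wrist_force: [0.3, -0.2, -0.4]
opening: 0.0852
```

```bash
python3 -c "
from h import *
print(state()['joint_pos'].round(2))
deltas((600,100,230),(600,-50,230),(560,-150,230),(472,-300,150))"
```

```text
[-0.61  0.34  0.03  1.66 -0.01  1.14  1.92]
(600, 100, 230) -> [-147.8 -135.6    0.2]
(600, -50, 230) -> [-2.377e+02 -2.557e+02  2.000e-01]
(560, -150, 230) -> [-2.656e+02 -3.597e+02  2.000e-01]
(472, -300, 150) -> [-285.1 -532.5   80.2]
```

Call:
{"name": "jog_arm", "arguments": {
  "deltas": [
    [[1,-36,-34,0,0.14],[1,-73,-67,0,0.28],[1,-110,-101,0,0.42],[1,-148,-136,0,0.56],[1,-178,-176,0,0.7],[1,-208,-216,0,0.84],[1,-238,-256,0,0.98],[1,-252,-300,0,1.12],[1,-265,-345,0,1.26],[1,-272,-390,0,1.4],[1,-276,-430,0,1.55],[1,-280,-470,30,1.7]]
  ]
}}

```text
time: 2.7
tcp_pos: [0.5069, -0.2449, 0.2029]
orientation: [3.137, -0.004, 0.799]
wrist_force: [1.1, 0.4, -0.7]
opening: 0.0853
```

```bash
python3 -c "
from h import *
print(state()['orientation'])
deltas((472,-300,150),(472,-300,60))"
```

```text
[ 3.13699861 -0.00350496  0.79881471]
(472, -300, 150) -> [-63.8  13.4  52.9]
(472, -300, 60) -> [-63.8  13.4 142.9]
```

Call:
{"name": "jog_arm", "arguments": {
  "deltas": [
    [[1,-20,4,20,0.14],[1,-45,9,40,0.28],[1,-64,13,60,0.42],[1,-64,13,80,0.56],[1,-64,13,100,0.7],[1,-64,13,120,0.8],[1,-64,13,143,0.8],[1,-64,13,143,0.8]]
  ]
}}

```text
time: 3.5
tcp_pos: [0.4697, -0.2969, 0.055]
orientation: [-3.14, 0.004, 0.006]
wrist_force: [-0.7, 0.0, 0.6]
opening: 0.0851
```

Run:
```python
from h import *
print(state()['tcp_pos'],state()['orientation'])
T,S=cams.camera("top"),cams.camera("side")
w=[]
for im,(x,y) in [(T,(401,263)),(S,(248,350))]:
    w.append(cv2.resize(im[y-70:y+70,x-70:x+70],(400,400),interpolation=cv2.INTER_CUBIC))
cv2.imwrite("pics/b1.png",np.hstack(w)[:,:,::-1])
```

```text
[ 0.46967172 -0.29691157  0.05502134] [-3.13988992  0.00375908  0.00559568]
```

View pics/b1.png

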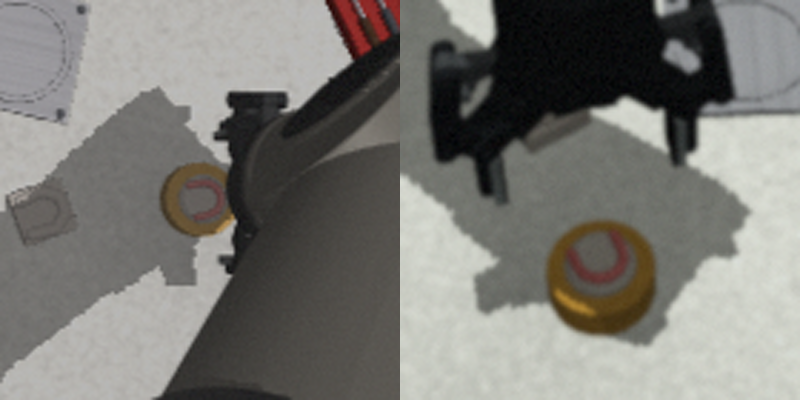

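Run:
```python
from h import *
for X in [(.47-.045,-.297,.068),(.47+.045,-.297,.068),(.47,-.297,.068)]:
  print(((proj("side",np.array(X))-[178,280])*400/140+[400,0]).round(), ((proj("top",np.array(X))-[331,193])*400/140).round())
deltas((472,-300,3))
```

```text
[507. 228.] [216. 258.]
[674. 192.] [212. 141.]
[591. 210.] [214. 199.]
(472, -300, 3) -> [ 1.2  1.6 54.6]
```

Call:
{"name": "jog_arm", "arguments": {
  "deltas": [
    [[1,1,2,20,0],[1,1,2,40,0],[1,1,2,50,0],[1,1,2,50,0],[1,1,2,50,0]]
  ]
}}

```text
time: 4.1
tcp_pos: [0.4721, -0.3012, 0.0083]
orientation: [3.141, -0.001, 0.004]
wrist_force: [0.4, 0.1, -0.4]
opening: 0.0855
```

Run:
```python
from h import *
s=state();print(s['tcp_pos'],s['orientation'],s['wrist_force'])
S=cams.camera("side")
x,y=248,350
cv2.imwrite("pics/b2.png",cv2.resize(S[y-70:y+70,x-70:x+70],(560,560),interpolation=cv2.INTER_CUBIC)[:,:,::-1])
```

```text
[ 0.47206565 -0.30118437  0.00830378] [ 3.14124532e+00 -8.25425804e-04  3.91949391e-03] [ 0.37334156  0.07200139 -0.40347765]
```

View pics/b2.png

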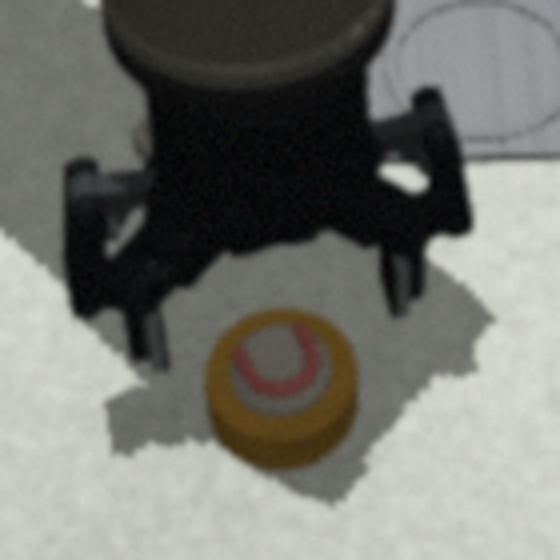

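Run:
```python
from h import *
for px in [(153,365),(402,312)]:
  for z in (.015,.021,.03,.04): print(z,onplane("side",(178+px[0]/4,280+px[1]/4),z).round(3))
```

```text
0.015 [ 0.424 -0.281  0.015]
0.021 [ 0.424 -0.285  0.021]
0.03 [ 0.424 -0.291  0.03 ]
0.04 [ 0.424 -0.298  0.04 ]
0.015 [ 0.526 -0.281  0.015]
0.021 [ 0.525 -0.286  0.021]
0.03 [ 0.523 -0.292  0.03 ]
0.04 [ 0.522 -0.299  0.04 ]
```

Call:
{"name": "jog_arm", "arguments": {
  "deltas": [
    [[1,0,-1,5,0],[1,0,-1,7,0],[1,0,-1,7,0]]
  ]
}}

```text
time: 4.45
tcp_pos: [0.4715, -0.2997, 0.0002]
orientation: [-3.141, 0.0, 0.004]
wrist_force: [0.8, 0.2, 0.3]
opening: 0.0858
```

Run:
```python
from h import *
s=state();print(s['tcp_pos'],s['wrist_force'])
S=cams.camera("side");T=cams.camera("top")
a=cv2.resize(S[335:385,200:300],(800,400),interpolation=cv2.INTER_CUBIC)
b=cv2.resize(T[240:290,370:420],(200,200),interpolation=cv2.INTER_CUBIC)
g=lambda i:(np.clip(i/200.,0,1)**.5*255).astype(np.uint8)
b=np.hstack([b,np.zeros((200,600,3),np.uint8)])
cv2.imwrite("pics/b3.png",g(np.vstack([a,b]))[:,:,::-1])
print(proj("side",np.array([.429,-.312,.015])),proj("side",np.array([.514,-.312,.015])))
```

```text
[ 4.71533078e-01 -2.99736839e-01  1.90026431e-04] [0.76608347 0.19116439 0.31210219]
[222.44519695 387.73676135] [275.9645273  375.56293146]
```

View pics/b3.png

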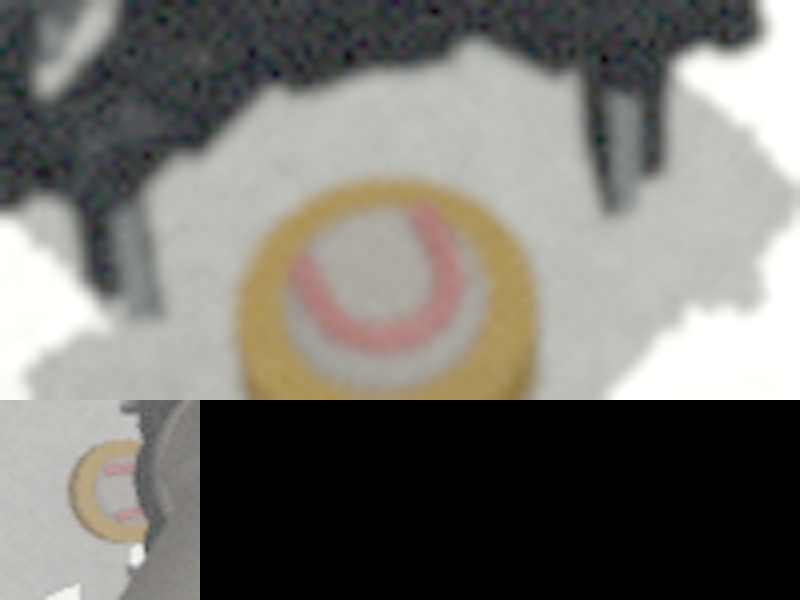

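Gamma-stretched crop: the open fingertips end at side px (218,375) and (277,361), about 20 mm higher than I predicted. I'll narrow the jaws to just wider than the base and re-measure the tip height.

Call:
{"name": "jog_arm", "arguments": {
  "deltas": [
    [[0.8,0,0,0,0],[0.8,0,0,0,0],[0.8,0,0,0,0],[0.8,0,0,0,0],[0.8,0,0,0,0]]
  ]
}}

```text
time: 5.05
tcp_pos: [0.4716, -0.2999, 0.0003]
orientation: [3.142, 0.0, 0.004]
wrist_force: [0.6, -0.8, -0.6]
opening: 0.0688
```

Run:
```python
from h import *
s=state();print(s['tcp_pos'],s['wrist_force'],s['opening'])
S=cams.camera("side")
a=cv2.resize(S[335:405,200:300],(800,560),interpolation=cv2.INTER_CUBIC)
g=lambda i:(np.clip(i/200.,0,1)**.5*255).astype(np.uint8)
cv2.imwrite("pics/b4.png",g(a)[:,:,::-1])
```

```text
[ 4.71608866e-01 -2.99904055e-01  3.24354021e-04] [ 0.62893353 -0.75301369 -0.58436771] 0.06875253479645979
```

View pics/b4.png

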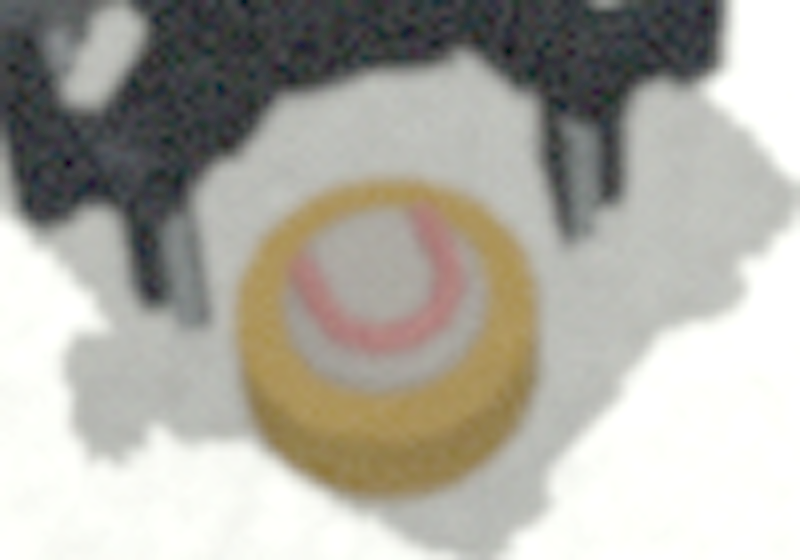

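Run:
```python
from h import *
for c in [(207,325),(565,242)]:
  for z in (.0,.008,.02,.03): print(z,onplane("side",(200+c[0]/8,335+c[1]/8),z).round(3))
T=cams.camera("top")
print([proj("top",np.array([.4716+dx,-.3,z])).round() for dx in(-.07,.07) for z in (.03,.06,.1)])
g=lambda i:(np.clip(i/200.,0,1)**.4*255).astype(np.uint8)
cv2.imwrite("pics/b5.png",g(cv2.resize(T[215:315,370:470],(600,600),interpolation=cv2.INTER_CUBIC))[:,:,::-1])
```

```text
0.0 [ 0.438 -0.282  0.   ]
0.008 [ 0.438 -0.288  0.008]
0.02 [ 0.438 -0.296  0.02 ]
0.03 [ 0.437 -0.302  0.03 ]
0.0 [ 0.512 -0.281 -0.   ]
0.008 [ 0.511 -0.287  0.008]
0.02 [ 0.51  -0.295  0.02 ]
0.03 [ 0.508 -0.302  0.03 ]
[array([403., 294.]), array([407., 294.]), array([413., 295.]), array([401., 232.]), array([405., 231.]), array([410., 229.])]
```

View pics/b5.png

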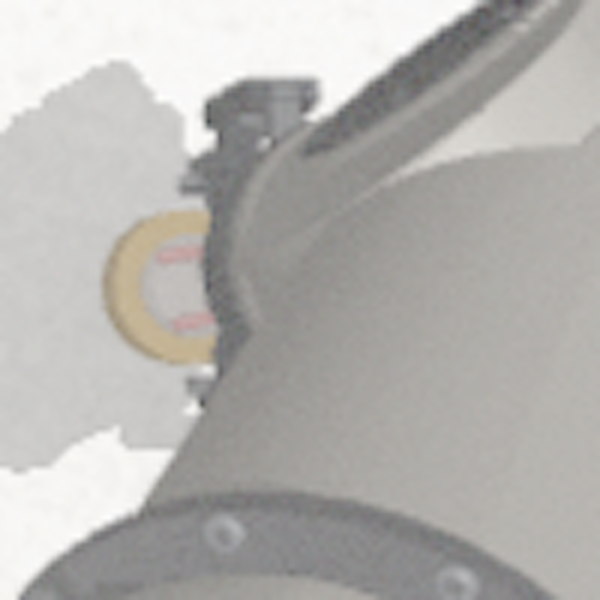

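Call:
{"name": "jog_arm", "arguments": {
  "deltas": [
    [[0.62,0,0,0,0],[0.62,0,0,0,0],[0.62,0,0,0,0],[0.62,0,0,0,0],[0.62,0,0,0,0],[0.62,0,0,0,0]]
  ]
}}

```text
time: 5.75
tcp_pos: [0.4716, -0.2999, 0.0003]
orientation: [3.142, 0.0, 0.004]
wrist_force: [-0.6, -0.0, 0.7]
opening: 0.0531
```

Call:
{"name": "jog_arm", "arguments": {
  "deltas": [
    [[0.85,0,0,0,0],[0.85,0,0,0,0],[0.85,0,0,0,0],[0.85,0,0,0,0],[0.85,0,0,3,0],[0.85,0,0,6,0],[0.85,0,0,9,0],[0.85,0,0,12,0],[0.85,0,0,12,0]]
  ]
}}

```text
time: 6.65
tcp_pos: [0.4713, -0.2998, -0.0122]
orientation: [-3.141, 0.001, 0.004]
wrist_force: [0.3, 0.6, 0.4]
opening: 0.0724
```

Run:
```python
from h import *
s=state();print(s['tcp_pos'],s['wrist_force'],s['opening'])
S=cams.camera("side");T=cams.camera("top")
a=cv2.resize(S[335:405,200:300],(800,560),interpolation=cv2.INTER_CUBIC)
g=lambda i:(np.clip(i/200.,0,1)**.5*255).astype(np.uint8)
cv2.imwrite("pics/b6.png",g(a)[:,:,::-1])
```

```text
[ 0.47129911 -0.29978555 -0.01219487] [0.34068413 0.60658578 0.42360315] 0.07238136940545829
```

View pics/b6.png

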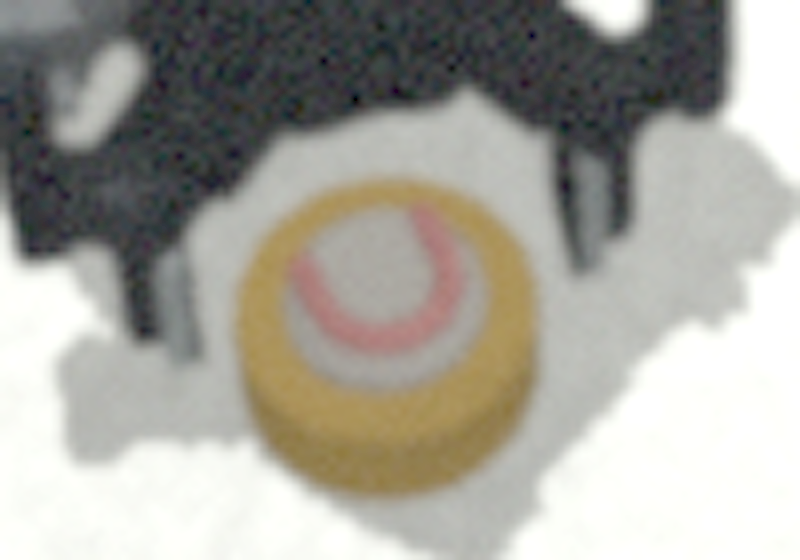

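No contact yet at TCP −12 mm, and the tips are still around brass-top height. The real fingertips sit well above the reported TCP, so I'll creep down while watching the force.

Call:
{"name": "jog_arm", "arguments": {
  "deltas": [
    [[0.85,0,0,2,0],[0.85,0,0,4,0],[0.85,0,0,6,0],[0.85,0,0,8,0],[0.85,0,0,8,0]]
  ]
}}

```text
time: 7.25
tcp_pos: [0.4715, -0.2998, -0.02]
orientation: [-3.141, 0.0, 0.004]
wrist_force: [-0.2, -0.5, 0.5]
opening: 0.0728
```

Call:
{"name": "jog_arm", "arguments": {
  "deltas": [
    [[0.85,0,0,1,0],[0.85,0,0,2,0],[0.85,0,0,3,0],[0.85,0,0,4,0],[0.85,0,0,4,0]]
  ]
}}

```text
time: 7.75
tcp_pos: [0.4715, -0.2999, -0.0238]
orientation: [-3.142, 0.0, 0.004]
wrist_force: [-0.8, -0.1, -0.1]
opening: 0.0722
```

Still free of contact, so I'll close on the base and see whether the opening holds at about 60 mm.

Call:
{"name": "jog_arm", "arguments": {
  "deltas": [
    [[0.6,0,0,0,0],[0.6,0,0,0,0],[0.6,0,0,0,0],[0.6,0,0,0,0],[0.6,0,0,0,0],[0.6,0,0,0,0]]
  ]
}}

```text
time: 8.35
tcp_pos: [0.4717, -0.2999, -0.0231]
orientation: [-3.141, -0.0, 0.004]
wrist_force: [-2.4, 2.0, 14.3]
opening: 0.0564
```

Run:
```python
from h import *
s=state();print(s['tcp_pos'],s['wrist_force'],s['opening'])
S=cams.camera("side");T=cams.camera("top")
a=cv2.resize(S[335:405,200:300],(800,560),interpolation=cv2.INTER_CUBIC)
g=lambda i:(np.clip(i/200.,0,1)**.5*255).astype(np.uint8)
cv2.imwrite("pics/b7.png",g(a)[:,:,::-1])
```

```text
[ 0.47172834 -0.29994918 -0.02307188] [-2.41400302  2.01812497 14.28117819] 0.05643260180577509
```

View pics/b7.png

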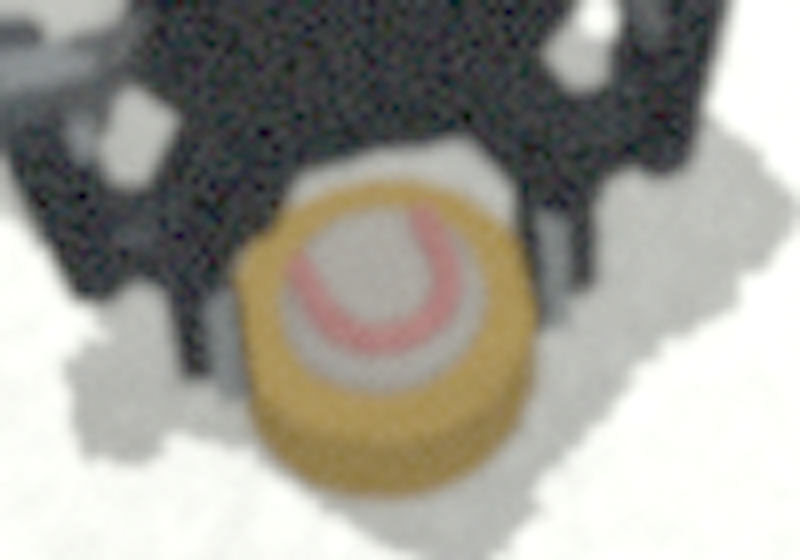

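Run:
```python
from h import *
T,S=cams.camera("top"),cams.camera("side")
for c in [(232,395),(550,328)]:
  for z in (.0,.01,.02): print(z,onplane("side",(200+c[0]/8,335+c[1]/8),z).round(3))
w=np.hstack([cv2.resize(T[225:305,370:450],(400,400),interpolation=cv2.INTER_CUBIC),cv2.resize(S[320:400,200:280],(400,400),interpolation=cv2.INTER_CUBIC)])
cv2.imwrite("pics/b8.png",(np.clip(w/220.,0,1)**.5*255).astype(np.uint8)[:,:,::-1])
```

```text
0.0 [ 0.44  -0.299  0.   ]
0.01 [ 0.44  -0.306  0.01 ]
0.02 [ 0.44  -0.312  0.02 ]
0.0 [ 0.505 -0.3    0.   ]
0.01 [ 0.503 -0.307  0.01 ]
0.02 [ 0.502 -0.313  0.02 ]
```

View pics/b8.png

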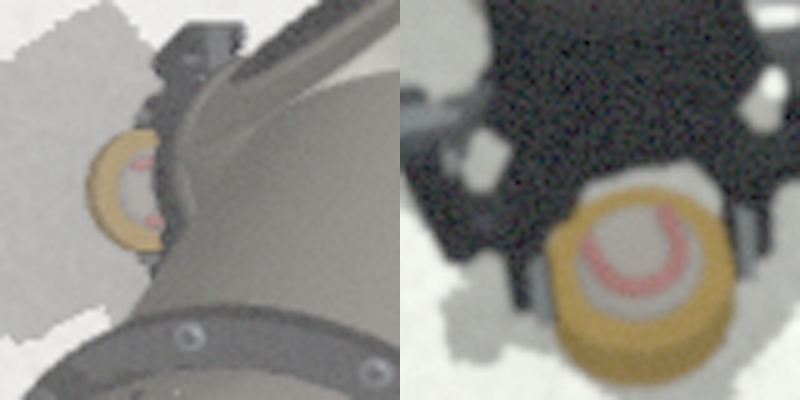

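The fingers straddle the base near its middle (reported opening 56 mm; the base hasn't moved), so the reported TCP z is about 25 mm lower than the real tips. I'll grip firmly and lift.

Call:
{"name": "jog_arm", "arguments": {
  "deltas": [
    [[0.3,0,0,0,0],[0.3,0,0,0,0],[0.3,0,0,0,0],[0.3,0,0,-5,0],[0.3,0,0,-15,0],[0.3,0,0,-30,0],[0.3,0,0,-45,0],[0.3,0,0,-60,0],[0.3,0,0,-60,0],[0.3,0,0,-60,0]]
  ]
}}

```text
time: 9.55
tcp_pos: [0.472, -0.2997, 0.0368]
orientation: [3.141, -0.001, 0.004]
wrist_force: [-0.8, 0.5, -2.6]
opening: 0.0565
```

Run:
```python
from h import *
s=state();print(s['tcp_pos'],s['orientation'],s['wrist_force'],s['opening'])
T,S=cams.camera("top"),cams.camera("side")
w=np.hstack([cv2.resize(T[215:315,360:460],(400,400),interpolation=cv2.INTER_CUBIC),cv2.resize(S[290:390,200:300],(400,400),interpolation=cv2.INTER_CUBIC)])
cv2.imwrite("pics/b9.png",(np.clip(w/220.,0,1)**.5*255).astype(np.uint8)[:,:,::-1])
m=mask(S,"brass");k=np.zeros_like(m);k[280:400,200:300]=1;m&=k;print(cv2.boundingRect(m))
```

```text
[ 0.47200231 -0.2997259   0.03678655] [ 3.14146225e+00 -1.05462822e-03  4.35142903e-03] [-0.83903193  0.53053901 -2.61715205] 0.05649794545143575
(227, 334, 39, 41)
```

View pics/b9.png

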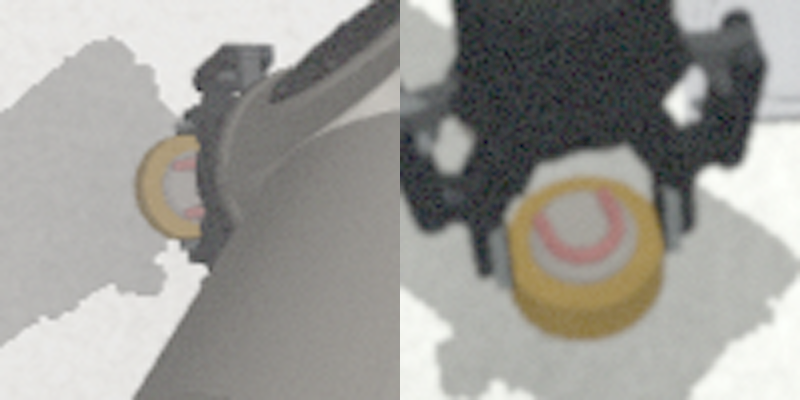

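Lifted cleanly: the wrist reads −2.6 N, the part is upright at side px (246,354), and the 23 px rise matches 60 mm. Now to the plate.

Call:
{"name": "jog_arm", "arguments": {
  "deltas": [
    [[0.3,10,-12,0,0],[0.3,30,-36,0,0],[0.3,55,-65,0,0],[0.3,80,-95,0,0],[0.3,100,-120,0,0],[0.3,115,-138,0,0],[0.3,123,-146,0,0],[0.3,123,-146,0,0],[0.3,123,-146,15,0],[0.3,123,-146,30,0],[0.3,123,-146,35,0],[0.3,123,-146,35,0]]
  ]
}}

```text
time: 10.85
tcp_pos: [0.5926, -0.1541, -0.0001]
orientation: [3.142, 0.002, 0.003]
wrist_force: [-0.2, 1.0, -1.4]
opening: 0.0558
```

Run:
```python
from h import *
s=state();print(s['tcp_pos'],s['orientation'],s['wrist_force'],s['opening'])
T,S=cams.camera("top"),cams.camera("side")
m=mask(S,"brass");k=np.zeros_like(m);k[250:330,250:350]=1;m&=k;print(cv2.boundingRect(m))
print(blob(S,"brass",(298,285),34),proj("side",np.array([.595,-.154,.037])))
w=np.hstack([cv2.resize(T[165:265,290:390],(400,400),interpolation=cv2.INTER_CUBIC),cv2.resize(S[240:340,248:348],(400,400),interpolation=cv2.INTER_CUBIC)])
cv2.imwrite("pics/b10.png",(np.clip(w/220.,0,1)**.5*255).astype(np.uint8)[:,:,::-1])
```

```text
[ 5.92648872e-01 -1.54147331e-01 -1.03647088e-04] [3.14156850e+00 2.41923061e-03 2.60212972e-03] [-0.24406464  1.01140345 -1.41956165] 0.05581942381322971
(282, 271, 32, 31)
(array([297.69735995, 286.02318094]), (282, 271, 32, 31), 776.5) [298.13822165 284.60351863]
```

View pics/b10.png

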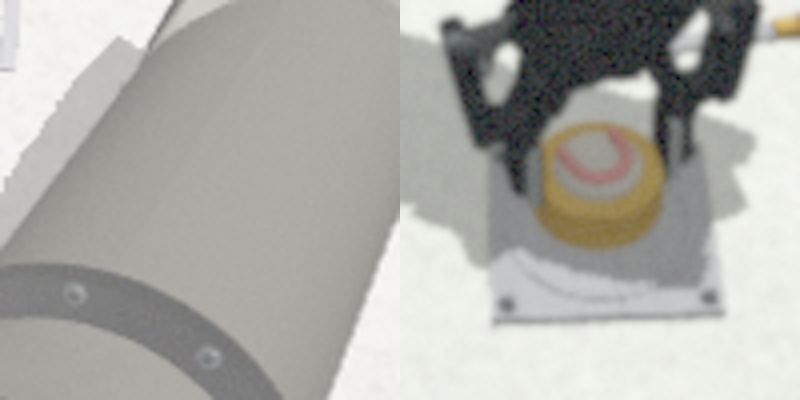

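Call:
{"name": "jog_arm", "arguments": {
  "deltas": [
    [[0.3,2,0,5,0],[0.3,2,0,10,0],[0.3,2,0,13,0],[0.3,2,0,15,0],[0.3,2,0,16.5,0],[0.3,2,0,16.5,0]]
  ]
}}

```text
time: 11.55
tcp_pos: [0.5959, -0.1534, -0.0153]
orientation: [3.142, 0.0, 0.004]
wrist_force: [0.2, 1.1, -3.4]
opening: 0.0561
```

Call:
{"name": "jog_arm", "arguments": {
  "deltas": [
    [[0.3,0,0,0.5,0],[0.3,0,0,1,0],[0.3,0,0,1.5,0],[0.3,0,0,1.5,0]]
  ]
}}

```text
time: 11.95
tcp_pos: [0.596, -0.1534, -0.0167]
orientation: [-3.142, 0.0, 0.004]
wrist_force: [-0.0, -0.1, -3.6]
opening: 0.0562
```

Call:
{"name": "jog_arm", "arguments": {
  "deltas": [
    [[0.3,0,0,0.5,0],[0.3,0,0,1,0],[0.3,0,0,1.5,0],[0.3,0,0,1.5,0]]
  ]
}}

```text
time: 12.35
tcp_pos: [0.5962, -0.1534, -0.017]
orientation: [-3.141, -0.0, 0.004]
wrist_force: [-7.8, 2.7, 20.7]
opening: 0.056
```

Contact at −17 mm, exactly 6 mm above the pick-up height, so the base is on the plate face. Releasing.

Call:
{"name": "jog_arm", "arguments": {
  "deltas": [
    [[0.85,0,0,-1,0],[0.85,0,0,-1,0],[0.85,0,0,-1,0],[0.85,0,0,-1,0],[0.85,0,0,-20,0],[0.85,0,0,-50,0],[0.85,0,0,-100,0],[1,0,0,-150,0],[1,0,-45,-190,0],[1,0,-95,-200,0],[1,0,-140,-200,0],[1,0,-140,-200,0]]
  ]
}}

```text
time: 13.55
tcp_pos: [0.5959, -0.006, 0.182]
orientation: [-3.139, -0.0, 0.012]
wrist_force: [0.4, 0.0, -1.4]
opening: 0.0853
```

Run:
```python
from h import *
s=state();print(s['tcp_pos'],s['orientation'])
T,S=cams.camera("top"),cams.camera("side")
for n,im,at in (("top",T,(337,209)),("side",S,(298,292))):
    b=blob(im,"brass",at,32);print(n,b,onplane(n,b[0],.018).round(4))
A,B=blob(T,"brass",(337,209),32)[0],blob(S,"brass",(298,292),32)[0];print(tri(A,B))
b=blob(T,"plate",(337,211),40);print(b,onplane("top",b[0],.003))
b=blob(S,"plate",(298,297),45);print(b,onplane("side",b[0],.003))
g=lambda im,x,y:cv2.resize(im[y-50:y+50,x-50:x+50],(400,400),interpolation=cv2.INTER_CUBIC)
cv2.imwrite("pics/b11.png",np.hstack([g(T,337,211),g(S,298,297)])[:,:,::-1])
```

```text
[ 0.59587568 -0.00597562  0.18201462] [-3.13899119e+00 -3.56231451e-04  1.21228542e-02]
top (array([337.56358484, 208.82890542]), (325, 196, 26, 26), 470.5) [ 0.5971 -0.1539  0.018 ]
side (array([298.3518874 , 291.57986778]), (282, 277, 33, 31), 781.5) [ 0.5958 -0.1537  0.018 ]
(array([ 0.59640897, -0.15377771,  0.01809121]), np.float64(1.3271030066735805))
(array([308.64118247, 205.10682977]), (297, 175, 51, 65), 817.5) [ 0.60764751 -0.08658239  0.003     ]
(array([297.92028562, 298.41506005]), (269, 275, 61, 48), 2567.5) [ 0.59430687 -0.15665556  0.003     ]
```

View pics/b11.png

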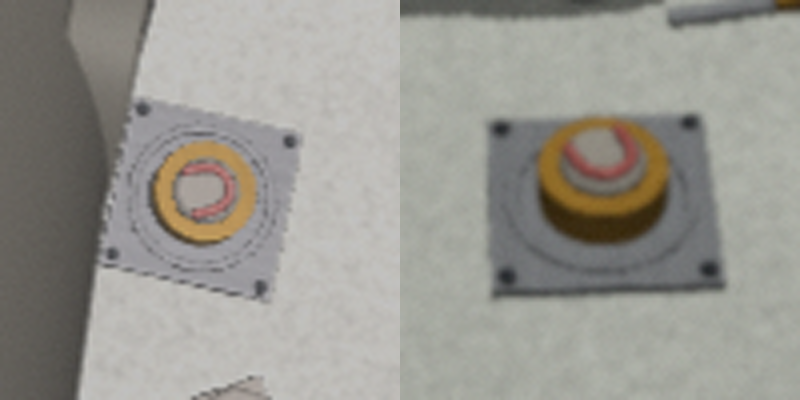

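The picture shows the base centred inside the rim (top px (337,209), side px (298,292)). It triangulates to (596,−154,18) mm, which matches a seated base. Next, the ring.

Call:
{"name": "jog_arm", "arguments": {
  "deltas": [
    [[1,0,-40,0,0],[1,0,-80,0,0],[1,-5,-125,0,0],[1,-20,-168,0,0],[1,-45,-205,0,0],[1,-75,-240,0,0],[1,-110,-270,0,0],[1,-140,-290,20,0],[1,-144,-293,60,0],[1,-144,-293,100,0],[1,-144,-293,125,0],[1,-144,-293,125,0]]
  ]
}}

```text
time: 14.85
tcp_pos: [0.4495, 0.2761, 0.054]
orientation: [3.137, 0.003, 0.002]
wrist_force: [0.7, -0.6, 1.2]
opening: 0.0852
```

Run:
```python
from h import *
s=state();print(s['tcp_pos'],s['orientation'])
deltas((452,287,-22))
```

```text
[0.44948914 0.27614039 0.05403969] [3.13710916e+00 3.22931647e-03 1.79182804e-03]
(452, 287, -22) -> [  2.5 -10.9  76. ]
```

Call:
{"name": "jog_arm", "arguments": {
  "deltas": [
    [[1,0,0,0,0],[1,0,0,0,0]]
  ]
}}

```text
time: 15.05
tcp_pos: [0.4516, 0.2788, 0.0582]
orientation: [-3.14, -0.001, 0.003]
wrist_force: [0.0, 0.1, -0.2]
opening: 0.0855
```

Call:
{"name": "jog_arm", "arguments": {
  "deltas": [
    [[1,0,-8,15,0],[1,0,-8,35,0],[1,0,-8,55,0],[1,0,-8,68,0],[1,0,-8,76,0],[1,0,-8,80,0],[1,0,-8,80,0]]
  ]
}}

```text
time: 15.75
tcp_pos: [0.4504, 0.287, -0.0232]
orientation: [3.142, 0.0, 0.004]
wrist_force: [1.1, -0.1, 0.9]
opening: 0.0854
```

Call:
{"name": "jog_arm", "arguments": {
  "deltas": [
    [[0.6,0,0,0,0],[0.6,0,0,0,0],[0.4,0,0,0,0],[0.4,0,0,0,0],[0.4,0,0,0,0],[0.4,0,0,0,0],[0.4,0,0,0,0]]
  ]
}}

```text
time: 16.45
tcp_pos: [0.4508, 0.2874, -0.0222]
orientation: [-3.14, -0.001, 0.004]
wrist_force: [-1.1, -2.3, 13.2]
opening: 0.0567
```

Call:
{"name": "jog_arm", "arguments": {
  "deltas": [
    [[0.4,0,0,-10,0],[0.4,0,0,-35,0],[0.4,0,0,-70,0],[0.4,0,0,-110,0],[0.4,20,15,-140,0],[0.4,50,40,-140,0],[0.4,80,75,-140,0],[0.4,110,110,-140,0],[0.4,130,150,-140,0],[0.4,140,195,-140,0],[0.4,145,240,-140,0],[0.4,145,240,-140,0]]
  ]
}}

```text
time: 17.65
tcp_pos: [0.5965, 0.0399, 0.118]
orientation: [3.139, -0.001, -0.005]
wrist_force: [-0.8, 0.3, -2.7]
opening: 0.0565
```

Call:
{"name": "jog_arm", "arguments": {
  "deltas": [
    [[0.4,0,40,0,0],[0.4,0,85,0,0],[0.4,0,130,0,0],[0.4,0,170,0,0],[0.4,0,195,0,0],[0.4,0,200,0,0],[0.4,0,200,0,0],[0.4,0,200,0,0]]
  ]
}}

```text
time: 18.45
tcp_pos: [0.5971, -0.151, 0.1169]
orientation: [-3.141, 0.0, 0.005]
wrist_force: [0.4, 0.2, -1.5]
opening: 0.0568
```

Run:
```python
from h import *
s=state();p=s['tcp_pos'];print(p,s['wrist_force'],s['opening'])
S=cams.camera("side");q=proj("side",np.array([p[0],p[1],p[2]+.035]));print(q)
b=blob(S,"brass",q,28);print(b,onplane("side",b[0],p[2]+.035))
deltas((596.4,-154,50))
```

```text
[ 0.59712564 -0.15101186  0.11692762] [ 0.43364691  0.16936356 -1.47229425] 0.05679764971553934
[299.81335936 235.58973339]
(array([300.57624831, 235.76402545]), (284, 220, 35, 33), 864.5) [ 0.59823223 -0.15176068  0.15192762]
(596.4, -154, 50) -> [-0.8  3.3 66.9]
```

Call:
{"name": "jog_arm", "arguments": {
  "deltas": [
    [[0.4,-1.5,2.5,15,0],[0.4,-1.5,2.5,35,0],[0.4,-1.5,2.5,55,0],[0.4,-1.5,2.5,75,0],[0.4,-1.5,2.5,90,0],[0.4,-1.5,2.5,95,0],[0.4,-1.5,2.5,95,0],[0.4,-1.5,2.5,95,0]]
  ]
}}

```text
time: 19.3
tcp_pos: [0.5959, -0.155, 0.0223]
orientation: [3.141, -0.001, 0.004]
wrist_force: [-0.5, -0.2, -1.3]
opening: 0.0566
```

Run:
```python
from h import *
s=state();p=s['tcp_pos'];print(p,s['wrist_force'],s['opening'])
S=cams.camera("side")
c=cv2.resize(S[235:325,253:343],(540,540),interpolation=cv2.INTER_CUBIC)
cv2.imwrite("pics/r1.png",(np.clip(c/200.,0,1)**.5*255).astype(np.uint8)[:,:,::-1])
```

```text
[ 0.5959238  -0.15504722  0.02234277] [-0.46857977 -0.21472747 -1.29704075] 0.05657960692891597
```

View pics/r1.png

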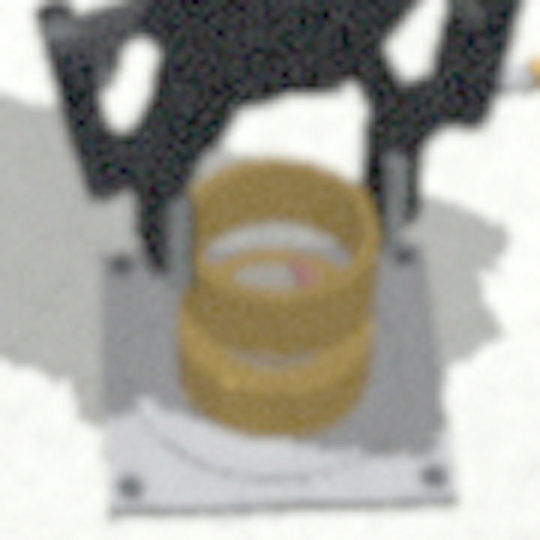

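The crop shows the ring hovering over the base at most about 1–2 mm to the right (centre column 283 against 276 at 6×). I'll shift −1 mm and lower.

Call:
{"name": "jog_arm", "arguments": {
  "deltas": [
    [[0.4,-1,-1,4,0],[0.4,-1,-1,8,0],[0.4,-1,-1,11,0],[0.4,-1,-1,13,0],[0.4,-1,-1,14.5,0],[0.4,-1,-1,15.5,0],[0.4,-1,-1,15.5,0]]
  ]
}}

```text
time: 20.05
tcp_pos: [0.5945, -0.1539, 0.0062]
orientation: [3.142, 0.0, 0.004]
wrist_force: [0.2, 0.5, -1.8]
opening: 0.0567
```

Call:
{"name": "jog_arm", "arguments": {
  "deltas": [
    [[0.4,0,0,0.5,0],[0.4,0,0,1,0],[0.4,0,0,1.5,0],[0.4,0,0,1.5,0]]
  ]
}}

```text
time: 20.45
tcp_pos: [0.5947, -0.154, 0.0059]
orientation: [-3.141, -0.001, 0.004]
wrist_force: [-6.3, 2.4, 16.2]
opening: 0.0564
```

Call:
{"name": "jog_arm", "arguments": {
  "deltas": [
    [[0.85,0,0,-1,0],[0.85,0,0,-1,0],[0.85,0,0,-1,0],[0.85,0,0,-1,0],[0.85,0,0,-20,0],[0.85,0,0,-50,0],[0.85,0,0,-95,0],[0.8,-10,-20,-130,0],[0.8,-30,-60,-130,0],[0.8,-60,-95,-130,0],[0.8,-100,-120,-130,0],[0.8,-130,-135,-130,0]]
  ]
}}

```text
time: 21.65
tcp_pos: [0.4617, -0.0177, 0.1343]
orientation: [-3.141, 0.001, 0.006]
wrist_force: [0.1, 0.2, 0.3]
opening: 0.0684
```

Call:
{"name": "jog_arm", "arguments": {
  "deltas": [
    [[0.8,-27,-6,0,0],[0.8,-27,-6,30,0],[0.8,-27,-6,60,0],[0.8,-27,-6,60,0],[0.8,-27,-6,60,0]]
  ]
}}

```text
time: 22.15
tcp_pos: [0.4368, -0.0142, 0.0751]
orientation: [3.14, 0.001, 0.003]
wrist_force: [0.4, 0.5, 0.5]
opening: 0.0683
```

Run:
```python
from h import *
s=state();print(s['tcp_pos'],s['orientation'])
T,S=cams.camera("top"),cams.camera("side")
A=sil(S,(298,285),34);B=blob(T,"brass",(338,205),32);C=blob(S,"brass",(298,285),34);print(A,B,C)
for z in (.04,.054): print(z,onplane("top",B[0],z),onplane("side",C[0],z))
print(tri(B[0],C[0]))
q=blob(S,"brass",(203,258),26);print("lid",q,blob(T,"brass",(277,276),26))
deltas((438,-13,60))
g=lambda im,x,y:cv2.resize(im[y-50:y+50,x-50:x+50],(400,400),interpolation=cv2.INTER_CUBIC)
cv2.imwrite("pics/r2.png",np.hstack([g(T,337,211),g(S,215,250)])[:,:,::-1])
```

```text
[ 0.4368271  -0.01417591  0.07514294] [3.14041115e+00 1.26805646e-03 2.92761469e-03]
(array([297.59261691, 293.40103597]), (270, 267, 57, 53)) (array([339.58811682, 207.59214502]), (326, 195, 27, 27), 496.5) (array([298.02855805, 286.98673533]), (282, 268, 33, 40), 1068.0)
0.04 [ 0.59655101 -0.15541224  0.04      ] [ 0.59241151 -0.16220431  0.04      ]
0.054 [ 0.59428111 -0.15331489  0.054     ] [ 0.58866683 -0.17464072  0.054     ]
(array([ 0.59592679, -0.15619755,  0.03334254]), np.float64(3.380438684896495))Traceback (most recent call last):
  File "<stdin>", line 7, in <module>
  File "h.py", line 24, in blob
    c=max(cs,key=cv2.contourArea);M=cv2.moments(c);x,y,w,hh=cv2.boundingRect(c)
ValueError: max() iterable argument is empty
```

The stack silhouette (side box 282–315 × 268–308, triangulated to about (596,−156,33) mm) agrees with a ring seated concentrically. Now the lid, gripped by its stud.

Call:
{"name": "jog_arm", "arguments": {
  "deltas": [
    [[0.5,1.4,1.5,20,0],[0.5,1.4,1.5,40,0],[0.5,1.4,1.5,55,0],[0.5,1.4,1.5,65,0],[0.5,1.4,1.5,73,0],[0.5,1.4,1.5,79,0],[0.5,1.4,1.5,82,0],[0.5,1.4,1.5,82,0]]
  ]
}}

```text
time: 23.05
tcp_pos: [0.4384, -0.015, -0.0072]
orientation: [-3.142, 0.0, 0.004]
wrist_force: [0.3, -0.1, 0.2]
opening: 0.0423
```

Call:
{"name": "jog_arm", "arguments": {
  "deltas": [
    [[0.1,0,0,0,0],[0.1,0,0,0,0],[0.1,0,0,0,0],[0.1,0,0,0,0],[0.1,0,0,0,0],[0.1,0,0,0,0]]
  ]
}}

```text
time: 23.65
tcp_pos: [0.4385, -0.015, -0.0067]
orientation: [-3.141, -0.0, 0.004]
wrist_force: [-3.9, 0.2, 8.7]
opening: 0.0164
```

Call:
{"name": "jog_arm", "arguments": {
  "deltas": [
    [[0.1,0,0,-8,0],[0.1,0,0,-30,0],[0.1,0,0,-65,0],[0.1,10,8,-100,0],[0.1,35,28,-110,0],[0.1,65,55,-110,0],[0.1,95,85,-110,0],[0.1,125,115,-110,0],[0.1,150,136,-110,0],[0.1,157,141,-110,0],[0.1,157,141,-110,0],[0.1,157,141,-110,0]]
  ]
}}

```text
time: 24.85
tcp_pos: [0.5951, -0.1548, 0.1028]
orientation: [-3.141, 0.001, 0.004]
wrist_force: [-0.7, 0.7, -2.3]
opening: 0.0166
```

Call:
{"name": "jog_arm", "arguments": {
  "deltas": [
    [[0.1,0,0,15,0],[0.1,0,0,30,0],[0.1,0,0,38,0],[0.1,0,0,38,0],[0.1,0,0,38,0]]
  ]
}}

```text
time: 25.35
tcp_pos: [0.5957, -0.1555, 0.0646]
orientation: [3.141, 0.001, 0.004]
wrist_force: [0.9, 0.4, -1.4]
opening: 0.0163
```

Run:
```python
from h import *
s=state();p=s['tcp_pos'];print(p,s['wrist_force'],s['opening'])
S=cams.camera("side")
m=mask(S,"brass");ys=range(255,312,2)
for y in ys:
    x=np.flatnonzero(m[y,262:335])+262
    if len(x):print(y,x.min(),x.max(),len(x))
z=p[2]+.0067+.009
for n,X in(("lid disc ctr",(p[0],p[1]+.002,z)),("ring top",(.5955,-.1545,.054)),("base",(.5964,-.1538,.017))):print(n,proj("side",np.array(X)).round(1))
c=cv2.resize(S[235:325,253:343],(540,540),interpolation=cv2.INTER_CUBIC)
cv2.imwrite("pics/l1.png",(np.clip(c/200.,0,1)**.5*255).astype(np.uint8)[:,:,::-1])
```

```text
[ 0.59573374 -0.15547622  0.06458416] [ 0.87575796  0.37466606 -1.382618  ] 0.01628422311622688
255 297 302 6
257 297 303 7
259 284 311 13
261 283 313 17
263 281 315 29
265 281 316 32
267 281 316 36
269 281 316 36
271 282 315 34
273 283 315 33
275 283 314 32
277 282 314 33
279 282 314 33
281 282 314 30
283 282 314 15
285 282 314 13
287 282 314 18
289 282 314 33
291 283 314 32
293 283 314 32
295 283 314 32
297 283 314 32
299 283 313 31
301 284 312 29
303 287 310 24
305 290 308 19
307 295 302 8
lid disc ctr [298.8 267.3]
ring top [298.6 278.2]
base [298.7 291.9]
```

View pics/l1.png

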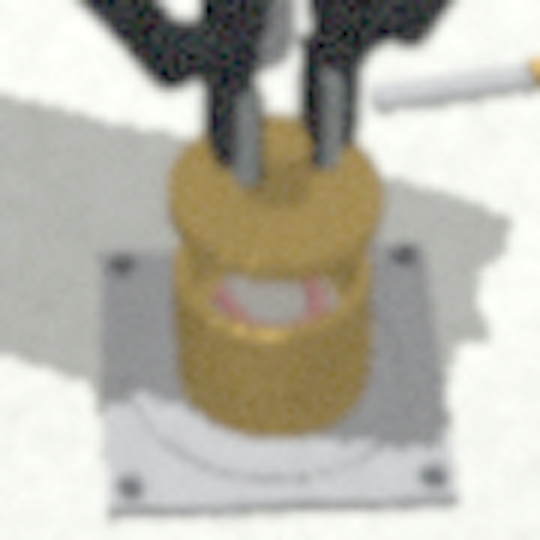

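Lid hovering above the stack: lid centre column 298.5, ring and base 298, and rows agree with predictions. Lowering 22 mm.

Call:
{"name": "jog_arm", "arguments": {
  "deltas": [
    [[0.1,-0.5,0,6,0],[0.1,-0.5,0,12,0],[0.1,-0.5,0,16,0],[0.1,-0.5,0,19,0],[0.1,-0.5,0,21,0],[0.1,-0.5,0,22,0],[0.1,-0.5,0,22,0]]
  ]
}}

```text
time: 26.1
tcp_pos: [0.5955, -0.1555, 0.0428]
orientation: [3.142, -0.0, 0.004]
wrist_force: [-0.4, 0.1, -2.4]
opening: 0.0165
```

Call:
{"name": "jog_arm", "arguments": {
  "deltas": [
    [[0.1,0,0,0.5,0],[0.1,0,0,1,0],[0.1,0,0,1,0]]
  ]
}}

```text
time: 26.4
tcp_pos: [0.5956, -0.1555, 0.0424]
orientation: [-3.141, -0.001, 0.004]
wrist_force: [-2.5, 0.5, 7.1]
opening: 0.0158
```

Contact at 42.4 mm (predicted 42.3), so the lid is seated. Releasing and moving to the weight.

Call:
{"name": "jog_arm", "arguments": {
  "deltas": [
    [[0.5,0,0,-1,0],[0.5,0,0,-1,0],[0.5,0,0,-1,0],[0.5,0,0,-1,0],[0.5,0,0,-25,0],[0.5,0,0,-60,0],[0.5,0,-20,-95,0],[0.5,2,-60,-100,0],[0.5,5,-105,-100,0],[0.5,8,-150,-100,0],[0.5,10,-195,-100,0],[0.5,12,-240,-100,0]]
  ]
}}

```text
time: 27.6
tcp_pos: [0.6064, 0.0866, 0.1419]
orientation: [-3.141, -0.0, 0.004]
wrist_force: [0.5, -0.5, 0.7]
opening: 0.0422
```

Call:
{"name": "jog_arm", "arguments": {
  "deltas": [
    [[0.6,1,-45,0,0],[0.6,2,-85,0,0],[0.6,3,-104,0,0],[0.6,3,-107,0,0],[0.6,3,-107,0,0],[0.6,3,-107,0,0]]
  ]
}}

```text
time: 28.2
tcp_pos: [0.6092, 0.1898, 0.1419]
orientation: [3.141, -0.0, 0.002]
wrist_force: [0.5, -1.0, -0.1]
opening: 0.0512
```

Run:
```python
from h import *
s=state();p=s['tcp_pos'];print(p,s['opening'])
T,S=cams.camera("top"),cams.camera("side")
m=mask(S,"brass")
for y in range(240,312,4):
    x=np.flatnonzero(m[y,262:335])+262
    if len(x):print(y,x.min(),x.max(),len(x))
b=blob(T,"brass",(340,205),34);print(b)
for n,X in(("disc top",(.5955,-.154,.062)),("stud top",(.5955,-.154,.082)),("stud base",(.5955,-.154,.062))):print(n,proj("side",np.array(X)).round(1),proj("top",np.array(X)).round(1))
h=cv2.cvtColor(S,cv2.COLOR_RGB2HSV)[...,2]
for y in range(160,200,2):
    x=np.flatnonzero(h[y,245:285]<110)+245
    if len(x):print("w",y,x.min(),x.max(),len(x))
deltas((610.5,192,34))
```

```text
[0.60924732 0.18975579 0.14189325] 0.05124114645887111
264 290 306 17
268 284 312 29
272 281 315 32
276 281 315 34
280 282 315 34
284 284 313 30
288 290 314 20
292 288 314 11
296 287 312 21
300 284 312 17
304 288 309 19
(array([339.77271399, 206.69033012]), (326, 193, 28, 28), 570.5)
disc top [298.6 274.8] [340.4 206.5]
stud top [298.8 266.8] [341.7 205.1]
stud base [298.6 274.8] [340.4 206.5]
w 166 259 284 26
w 168 257 284 28
w 170 251 284 34
w 172 245 284 40
w 174 245 284 40
w 176 245 284 40
w 178 245 284 40
w 180 245 284 40
w 182 245 284 40
w 184 245 284 40
w 186 245 284 40
w 188 245 284 40
w 190 245 284 40
w 192 245 282 38
w 194 245 273 29
w 196 245 264 20
(610.5, 192, 34) -> [  1.2  -2.1 108. ]
```

Call:
{"name": "jog_arm", "arguments": {
  "deltas": [
    [[0.55,1,-0.5,25,0],[0.55,1,-0.5,50,0],[0.55,1,-0.5,75,0],[0.55,1,-0.5,92,0],[0.55,1,-0.5,104,0],[0.55,1,-0.5,112,0],[0.55,1,-0.5,117,0],[0.55,1,-0.5,117,0]]
  ]
}}

```text
time: 29.1
tcp_pos: [0.6101, 0.1921, 0.0247]
orientation: [3.142, 0.0, 0.004]
wrist_force: [0.1, -0.7, 0.3]
opening: 0.0472
```

Call:
{"name": "jog_arm", "arguments": {
  "deltas": [
    [[0.1,0,0,0,0],[0.1,0,0,0,0],[0.1,0,0,0,0],[0.1,0,0,0,0],[0.1,0,0,0,0],[0.1,0,0,0,0]]
  ]
}}

```text
time: 29.7
tcp_pos: [0.6107, 0.1924, 0.0258]
orientation: [-3.141, -0.001, 0.004]
wrist_force: [-0.3, 0.0, 6.4]
opening: 0.0202
```

Call:
{"name": "jog_arm", "arguments": {
  "deltas": [
    [[0.1,0,0,-8,0],[0.1,0,0,-30,0],[0.1,0,0,-65,0],[0.1,0,5,-100,0],[0.1,0,25,-115,0],[0.1,-2,60,-115,0],[0.1,-5,100,-115,0],[0.1,-7,140,-115,0],[0.1,-10,180,-115,0],[0.1,-12,220,-115,0],[0.1,-14,260,-115,0],[0.1,-15,295,-115,0]]
  ]
}}

```text
time: 30.9
tcp_pos: [0.595, -0.1056, 0.1399]
orientation: [3.141, 0.001, 0.003]
wrist_force: [0.2, 1.2, -6.7]
opening: 0.0198
```

Call:
{"name": "jog_arm", "arguments": {
  "deltas": [
    [[0.1,0,30,0,0],[0.1,0,45,0,0],[0.1,0,51,0,0],[0.1,0,51,0,0],[0.1,0,51,0,0],[0.1,0,51,0,0]]
  ]
}}

```text
time: 31.5
tcp_pos: [0.5966, -0.1523, 0.1397]
orientation: [-3.141, 0.0, 0.006]
wrist_force: [-0.3, -0.1, -5.6]
opening: 0.0202
```

Run:
```python
from h import *
s=state();p=s['tcp_pos'];print(p,s['wrist_force'],s['opening'])
S=cams.camera("side")
h=cv2.cvtColor(S,cv2.COLOR_RGB2HSV)[...,2]
for y in range(222,268,4):
    x=np.flatnonzero(h[y,275:325]<90)+275
    if len(x):print("w",y,x.min(),x.max(),len(x))
dz=p[2]-.0258
for z in(0,.045,.065): print(z,proj("side",np.array([p[0],p[1],dz+z])).round(1))
c=cv2.resize(S[205:325,238:358],(580,580),interpolation=cv2.INTER_CUBIC)
cv2.imwrite("pics/w1.png",(np.clip(c/200.,0,1)**.5*255).astype(np.uint8)[:,:,::-1])
```

```text
[ 0.59661626 -0.15228046  0.13966357] [-0.29867843 -0.05787814 -5.59228748] 0.02017491188129696
w 222 286 314 29
w 226 287 311 25
w 230 285 314 30
w 234 284 315 32
w 238 284 315 32
w 242 284 315 32
w 246 284 315 32
w 250 284 315 32
w 254 284 314 31
w 258 284 312 29
w 262 289 309 21
w 266 285 311 27
0 [299.4 252.8]
0.045 [299.8 233. ]
0.065 [300.  223.8]
```

The picture limit is reached, so I go on with numbers only. I'll check the weight's y from its lower front edge.

Run:
```python
from h import *
s=state();p=s['tcp_pos'];dz=p[2]-.0258
S=cams.camera("side")
for y in range(252,270): print(y,S[y,299],S[y,292],S[y,306])
a=np.linspace(0,2*np.pi,400)
P=np.array([proj("side",np.array([p[0]+.028*np.cos(t),p[1]+.028*np.sin(t),dz])) for t in a]);print("bottom circle lowest row",P[:,1].max(), "at col 292",P[(abs(P[:,0]-292)<.4)][:,1].max())
P=np.array([proj("side",np.array([p[0]+.028*np.cos(t),p[1]+.028*np.sin(t)-.005,dz])) for t in a]);print("5mm nearer",P[:,1].max())
deltas((595.6,-154,139.7))
```

```text
252 [19 22 21] [22 22 22] [13 16 18]
253 [16 15 20] [19 20 20] [17 18 18]
254 [18 23 21] [19 20 20] [20 20 21]
255 [19 21 23] [15 17 18] [14 17 19]
256 [19 20 18] [17 19 20] [17 17 17]
257 [21 21 22] [16 17 19] [15 18 18]
258 [16 19 19] [18 17 20] [19 20 21]
259 [16 17 19] [15 16 19] [16 17 19]
260 [17 17 17] [17 17 19] [17 16 20]
261 [15 16 19] [28 29 28] [20 19 21]
262 [23 19 21] [51 49 43] [45 42 40]
263 [39 32 21] [70 58 40] [70 62 50]
264 [59 43 18] [74 57 27] [79 65 38]
265 [74 55 19] [75 57 21] [81 60 26]
266 [75 55 19] [78 59 23] [81 60 23]
267 [77 57 18] [74 55 21] [79 58 21]
268 [78 57 20] [72 54 21] [79 58 24]
269 [77 54 20] [72 52 21] [77 55 19]
bottom circle lowest row 264.3833557837191 at col 292 263.10823896719614
5mm nearer 266.43546910157215
(595.6, -154, 139.7) -> [-1.   1.3  0. ]
```

Call:
{"name": "jog_arm", "arguments": {
  "deltas": [
    [[0.1,-1,3.5,5,0],[0.1,-1,3.5,15,0],[0.1,-1,3.5,25,0],[0.1,-1,3.5,29,0],[0.1,-1,3.5,32,0],[0.1,-1,3.5,35,0],[0.1,-1,3.5,38,0],[0.1,-1,3.5,38,0]]
  ]
}}

```text
time: 32.4
tcp_pos: [0.5954, -0.1574, 0.1015]
orientation: [-3.142, 0.0, 0.004]
wrist_force: [0.3, -0.4, -7.4]
opening: 0.0201
```

No contact below the stud-top height, so the pocket is over the stud. Continuing.

Call:
{"name": "jog_arm", "arguments": {
  "deltas": [
    [[0.1,0,-1,4,0],[0.1,0,-1,8,0],[0.1,0,-1,11,0],[0.1,0,-1,12.5,0],[0.1,0,-1,13,0],[0.1,0,-1,13,0]]
  ]
}}

```text
time: 33.0
tcp_pos: [0.5954, -0.1565, 0.0888]
orientation: [3.142, 0.0, 0.004]
wrist_force: [0.2, -0.1, -6.5]
opening: 0.0198
```

Call:
{"name": "jog_arm", "arguments": {
  "deltas": [
    [[0.1,0,0,0.5,0],[0.1,0,0,1,0],[0.1,0,0,1,0]]
  ]
}}

```text
time: 33.3
tcp_pos: [0.5955, -0.1564, 0.088]
orientation: [3.142, -0.0, 0.004]
wrist_force: [-1.5, 0.1, -4.4]
opening: 0.0203
```

Call:
{"name": "jog_arm", "arguments": {
  "deltas": [
    [[0.1,0,0,0.5,0],[0.1,0,0,0.8,0],[0.1,0,0,0.8,0]]
  ]
}}

```text
time: 33.6
tcp_pos: [0.5957, -0.1566, 0.0878]
orientation: [-3.141, -0.001, 0.004]
wrist_force: [-3.6, 0.8, 8.2]
opening: 0.0201
```

Run:
```python
from h import *
S=cams.camera("side");B=cv2.cvtColor(S,cv2.COLOR_RGB2HSV)
for y in range(264,296,1): print(y,[tuple(S[y,x]) for x in (289,299,309)] if 270<y<292 else "", end="\n" if 270<y<292 else "")
for y in (246,254,262,276,280,284,300):
    d=np.flatnonzero(B[y,270:330,2]<45)+270; b=np.flatnonzero(mask(S,"brass")[y,270:330])+270
    print(y,d.min() if len(d) else 0,d.max() if len(d) else 0,b.min() if len(b) else 0,b.max() if len(b) else 0)
a=np.linspace(0,2*np.pi,400)
for n,r,z,y0 in(("weight bottom",.028,.062,-.154),("lid disc top",.032,.062,-.154),("disc bottom",.032,.054,-.154)):
    print(n,max(proj("side",np.array([.5955+r*np.cos(t),y0+r*np.sin(t),z]))[1] for t in a))
```

```text
264 265 266 267 268 269 270 271 [(np.uint8(15), np.uint8(18), np.uint8(16)), (np.uint8(16), np.uint8(19), np.uint8(21)), (np.uint8(16), np.uint8(18), np.uint8(19))]
272 [(np.uint8(18), np.uint8(19), np.uint8(16)), (np.uint8(15), np.uint8(14), np.uint8(16)), (np.uint8(18), np.uint8(19), np.uint8(18))]
273 [(np.uint8(15), np.uint8(19), np.uint8(16)), (np.uint8(17), np.uint8(18), np.uint8(21)), (np.uint8(21), np.uint8(21), np.uint8(24))]
274 [(np.uint8(16), np.uint8(16), np.uint8(16)), (np.uint8(17), np.uint8(21), np.uint8(20)), (np.uint8(15), np.uint8(13), np.uint8(16))]
275 [(np.uint8(19), np.uint8(20), np.uint8(22)), (np.uint8(20), np.uint8(17), np.uint8(22)), (np.uint8(16), np.uint8(20), np.uint8(19))]
276 [(np.uint8(12), np.uint8(14), np.uint8(13)), (np.uint8(17), np.uint8(18), np.uint8(20)), (np.uint8(21), np.uint8(21), np.uint8(22))]
277 [(np.uint8(16), np.uint8(15), np.uint8(17)), (np.uint8(19), np.uint8(19), np.uint8(20)), (np.uint8(18), np.uint8(19), np.uint8(19))]
278 [(np.uint8(12), np.uint8(12), np.uint8(16)), (np.uint8(19), np.uint8(21), np.uint8(21)), (np.uint8(16), np.ui
[... 1341 characters left out ...]
int8(29)), (np.uint8(61), np.uint8(45), np.uint8(19))]
289 [(np.uint8(58), np.uint8(41), np.uint8(16)), (np.uint8(77), np.uint8(58), np.uint8(22)), (np.uint8(57), np.uint8(42), np.uint8(16))]
290 [(np.uint8(59), np.uint8(45), np.uint8(17)), (np.uint8(65), np.uint8(48), np.uint8(16)), (np.uint8(60), np.uint8(45), np.uint8(18))]
291 [(np.uint8(58), np.uint8(42), np.uint8(14)), (np.uint8(69), np.uint8(51), np.uint8(21)), (np.uint8(58), np.uint8(44), np.uint8(15))]
292 293 294 295 246 287 313 0 0
254 286 312 0 0
262 284 313 0 0
276 284 320 281 316
280 273 312 282 315
284 291 308 282 314
300 0 0 284 312
weight bottom 286.5086129265381
lid disc top 288.22245602262075
disc bottom 291.37836562595083
```

Weight and lid both centre on column 298.5. The weight's front edge is at row 286 and the lid's at about 288.5 (predicted 286.5 and 288.2). Contact came at 87.8 mm as predicted. Release and retreat.

Call:
{"name": "jog_arm", "arguments": {
  "deltas": [
    [[0.5,0,0,-1,0],[0.5,0,0,-1,0],[0.5,0,0,-1,0],[0.5,0,0,-1,0],[0.5,0,0,-20,0],[0.5,0,0,-50,0],[0.5,0,0,-90,0],[0.5,0,-30,-100,0],[0.5,-5,-75,-100,0],[0.5,-10,-120,-100,0],[0.5,-15,-160,-100,0],[0.5,-15,-160,-100,0]]
  ]
}}

```text
time: 34.85
tcp_pos: [0.5794, 0.0099, 0.1866]
orientation: [-3.14, 0.001, 0.011]
wrist_force: [-0.4, -0.6, -0.8]
opening: 0.0427
```

Run:
```python
from h import *
s=state();print(s['tcp_pos'],s['wrist_force'],s['opening'])
T,S=cams.camera("top"),cams.camera("side");V=cv2.cvtColor(S,cv2.COLOR_RGB2HSV)[...,2];m=mask(S,"brass")
for y in (236,240,246,254,262,270,276,280,284,292,300):
    d=np.flatnonzero(V[y,275:322]<60)+275; b=np.flatnonzero(m[y,270:330])+270
    print(y,d[[0,-1]] if len(d) else "",b[[0,-1]] if len(b) else "")
k=cv2.inRange(T,(0,0,0),(95,95,95));k[:,:318]=0;k[:,365:]=0;k[:180]=0;k[240:]=0
c=max(cv2.findContours(k,0,1)[0],key=cv2.contourArea);print("top dark",cv2.boundingRect(c),blob(T,"brass",(340,205),34)[1],proj("top",np.array([.5955,-.154,.107])))
for n,k_,a,b,r in [("bottle","dark",(217,268),(201,207),24),("tube","plate",(274,194),(294,234),24)]:
    print(n,blob(T,k_,a,r)[0],blob(S,k_,b,r)[0])
```

```text
[0.57936153 0.00993757 0.18660075] [-0.4384028  -0.61162953 -0.81352998] 0.04266470578555133
236 [286 300] 
240 [286 301] 
246  
254 [286 312] 
262 [284 314] 
270 [284 313] [283 283]
276 [284 313] [281 315]
280 [286 312] [282 315]
284 [282 307] [283 313]
292 [283 313] [288 314]
300 [284 312] [284 312]
top dark (330, 191, 27, 27) (325, 195, 26, 26) [343.49688133 203.18678579]
bottle [205.08967596 265.53931173] [200.89928525 214.57613169]
tube [274. 194.] [289.42089593 234.4908648 ]
```

```bash
python3 -c "
from plant import sign_off;print(sign_off())"
```

```text
the job is handed in; nothing more can be done
None
```

I stacked the base, ring, lid and weight on the setting plate in that order, let each one go, backed the arm off and handed the job in at about 35 s. No verdict was reported.

**Seating:** Each part touched down within 0.2 mm of the height expected from the parts' dimensions. The last camera check put the weight, lid and base within about 1–2 mm of a common axis, and the stack looked upright.

**Checks that disagreed or failed:**
- **Fingertip height:** The fingertips sit about 25–30 mm higher than the reported tool position suggests. My first close on the base passed above the brass, so I found the grasp height by creeping down and watching the force.
- **Gripper opening:** It read about 3.6 mm less than the true diameter on every part.
- **Last look at the stack:** The 16-picture limit was reached before the weight went on. That placement, and the final state, were checked by pixel measurements only.
- **Bottle and tube:** My final position check on them failed: the blobs came out shifted, most likely because the arm or its shadow was in the way. I did not check the cast or the knife at the end. The arm passed well above all four, and I saw no unexpected contact force in any reading.

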